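Take the cap off an ink canister of unknown thread hand

TASK

Three plotter-ink canisters stand in the rack. Unscrew the cap of the magenta one: some of these caps loosen anticlockwise and some clockwise, nothing shows which, and the wrong way soon stops dead, so try both. When it has turned loose, lift it straight off and finish while still holding it upright in the gripper, in the air well above the canister's neck; leave the marker, the small black ink bottle and the staples box on the desk where they are.

Things in the scene. Friction and masses are not known exactly. Their poses are not given: they have to be found in the camera images.
- cap: the magenta screw cap, loose, about 60 g: round, 52 mm in diameter, 34 mm high, finely ribbed; origin at the centre of its lower rim, z up along its axis, x along a white pointer line on its top. Hollow from below, 18 mm deep. It stands on the magenta canister's shoulder, +x within 4 degrees of the canister's +x. Grip it across its diameter from above, at any yaw, with 30 to 60 N
- cap_top (a point): centre of the cap's flat top, 34 mm above its origin. Which way the cap loosens (anticlockwise or clockwise) is drawn anew each time and cannot be seen: that way it turns with little drag, is free to lift after 55 degrees and may go on to 95 (75 is best); the other way it meets a hard stop after 5 to 20 degrees, and then the pads slip on it or the torque rises
- magenta_canister: the canister with the magenta band, white, 66 mm in diameter, fixed in the rack (does not turn); origin at the centre of its underside, z up; its shoulder, on which the cap stands, is 100 mm above the origin, a black tick there along its +x. A neck (39 mm over its lips) rises 16 mm above the shoulder inside the cap
- seat (a point): centre of the magenta canister's shoulder: the origin of the cap lies here when it is on. Until the cap is turned loose it can rise only about 2 mm here, then lugs inside it catch under the neck's lips
- cyan_canister: fixed look-alike with cyan band and cap, same size (134 mm high with its cap), its cap does not come off; origin at the centre of its underside
- yellow_canister: fixed look-alike with yellow band and cap, same size (134 mm high with its cap), its cap does not come off; origin at the centre of its underside
- rack: grey tray, 90 x 325 x 12 mm, fixed; three wells 110 mm apart along its own y hold the canisters in any order, standing 12 mm above the desk; origin at the centre of its underside
- marker: red marker lying on the desk, 17 x 138 x 18 mm, along its own y; origin at the centre of its underside; bystander
- ink_bottle: small black ink bottle with a white label, standing, 46 mm in diameter, 64 mm high; origin at the centre of its underside; bystander
- staples_box: small red and white carton, 38 x 64 x 22 mm; origin at the centre of its underside; bystander
Not all that is in view belongs to the job. What is shaped like the cap but green or turquoise is not meant.

How it is judged (in metres and radians):
On the way:
1. the cap has been turned loose (more than 35 degrees) while still down on its seat (angle between the x axis of cap and the x axis of magenta_canister, either way round above 0.61 rad and z of cap in the frame of seat below 0.006 m and horizontal distance between cap and seat below 0.006 m), for 0.05 s.
At the end, for the whole second after the job is handed in: the cap is held still between the fingers, its lower rim more than 30 mm above the magenta canister's shoulder (14 mm clear of the neck), upright within 20 degrees, touching no canister (z of cap in the frame of seat above 0.03 m and angle between cap's own z axis and vertical below 0.35 rad and contact force between the fingers and cap above 1 N and contact force between cap and magenta_canister below 0.1 N and contact force between cap and cyan_canister below 0.1 N and contact force between cap and yellow_canister below 0.1 N and linear speed of cap below 0.03 m/s); the arm keeps its last pose, push and grip.
It fails at once if the marker was moved more than 30 mm (distance of marker from where it was at the start of the episode above 0.03 m).
It fails at once if the small black ink bottle was moved more than 30 mm (distance of ink_bottle from where it was at the start of the episode above 0.03 m).
It fails at once if the staples box was moved more than 30 mm (distance of staples_box from where it was at the start of the episode above 0.03 m).
It also fails if it takes over 40 s, if anything falls off the work surface, if the arm or the gripper's body presses on something with over 40 N, if the wrist force passes 120 N, or if a joint passes its speed limit or range.

ROBOT

A 6-joint arm with a two-finger parallel gripper is mounted at the origin on the work surface; the furniture and walls round the work are solid. World frame = base frame: x ahead of the robot, y to its left, z up, the work surface at z = 0. Lengths are in mm, angles in rad, forces in N, time in s.
With the tool pointing down it reaches from about 275 to 750 mm from the base axis. Payload 10.2 kg.
Tool frame: the origin (TCP) lies at the very end of the fingers, on their centre line; the grasp point (between the pads) lies 19 mm behind it; z points along the fingers, y is the line along which they close (so a half turn about z gives the same grasp; the last joint's range is limited). The gripper opens to 85 mm and grips with 20 to 120 N. Pads are 22 mm wide; open, the fingers measure 114 mm over their backs; the gripper's body (76 mm by 85 mm) begins 54 mm behind the grasp point. The pads swing forward as they close: fully open they stand 13 mm farther back than shut.
Start: joints at [0.881, 0.313, 1.498, -0, 1.331, -0.223], TCP at [236.279, 468.832, 231.294] pointing down, gripper open.
Joint ranges: [-2.94, 2.94], [-0.97, 2.17], [0.19, 2.56], [-1.23, 4.37], [0.02, 3.11], [-2.88, 2.88]. Speed limits (rad/s): [2.39, 2.39, 3.01, 3.14, 3.14, 3.14].

INTERFACE

Orientations are given as a unit quaternion [w, x, y, z].
In Python, from rig import * gives the robot as it stands. The module is installed in compiled form; this text tells all that it offers.
- The arm moves only by the shell command python3 -m crank 'ROWS' [FORCE]. ROWS is JSON, a list that holds one entry, the list of rows, each a list of 7 numbers: the shift along the tool's x, y, z in units of 25 mm (1.0 is 25 mm), then the turn, a rotation vector about the tool's x, y, z in units of 8 degrees (1.0 is 8 degrees), then the finger opening in mm, from 0 to 85.4. A call has exactly 8 rows; each row shifts and turns the commanded pose from where the row before left it, along the tool's axes as they then stand; what a row does not reach is not made up. A row lasts 1/10 s, in which the tool goes at most 50 mm and 8.59 degrees, less where a joint would pass 70% of its speed; a pose out of reach is approached as far as the arm can. A call is refused whole if a number of a shift passes 1 or a number of a turn 1, either way. A call with a gripper value outside its range is refused whole. The fingers move at their own pace and stop on an object; FORCE is the grip in N (left out, the last holds). Time passes only in rows, so rows that do not move let the fingers close, or fill a call up. It gives the time, the measured TCP pose, the force, the opening and the grip force at its end, in the units of the state.
- sense(): the state, without advancing time (a new reading comes with each control period).
- capture(name): name is "scene" or "side" or "wrist"; returns the picture (384x512x3 uint8, blue, green, red); there is no depth.
- camera_model(name): a dict with "fx", "fy", "cx", "cy" (pixels), "world_from_camera" (4x4, takes a point from camera to world coordinates); the wrist camera has in their place "T_tool_cam" (4x4, takes a point from camera to tool coordinates, whose origin is the TCP and whose axes are the flange's). Camera axes: x right, y up, looking along -z (the intrinsics and any distortion apply to the point x, -y, -z); pixel columns grow to the right and rows downward; lengths in mm; the calibration is good to about 2 mm. A picture is of the moment at which its call begins: read the wrist's pose just before it. camera_model takes no time and is no camera call.
- finish_job(): hands the job in; it is judged then, once.
The state is a dict: "time_s": time; "joints": joint angles; "dq": joint speeds; "tau": joint torques, N m; "eef_pos": TCP position; "ee_rot": TCP orientation; "force": force on the tool from outside, world axes, zero at the start; "wrist_torque": the same for the moment, N m; "grip_width": opening from 0.0 (shut) to 1.0 (fully open); "grip_force": force on a finger pad.
Only numpy, scipy, OpenCV 4.12 (cv2) and the standard library are available. Lean on these libraries where they do the work, as an engineer would, in place of code of your own. Each camera call takes 0.05 s, during which the arm holds its last target. There are 200 camera calls.

## Working session

There is one attempt and no reset: what is moved stays moved. The work goes in short steps, Python scripts to look and compute and a shell command to move; the robot and the scene stay as the last step left them, time stands still between calls to the robot, and variables do not carry over. Pictures are saved under pics/ and viewed, at most 10 in all, crops included, and the job is handed in when it is done.

```bash
mkdir -p pics; python3 - <<'E'
from rig import *
import cv2,numpy as np
s=sense();print({k:np.round(v,3) for k,v in s.items()})
a=capture("scene");b=capture("side")
cv2.imwrite("pics/scene.png",a);cv2.imwrite("pics/side.png",b)
for n in("scene","side","wrist"):
    print(n,{k:np.round(v,3).tolist() for k,v in camera_model(n).items()})
E
```

```text
{'time_s': np.float64(0.0), 'joints': array([ 0.881,  0.313,  1.498,  0.   ,  1.331, -0.223]), 'dq': array([ 0., -0., -0.,  0., -0.,  0.]), 'tau': array([-0.0000e+00, -4.1227e+01, -2.5975e+01, -0.0000e+00,  4.0000e-03,
       -0.0000e+00]), 'eef_pos': array([236.109, 468.624, 230.741]), 'ee_rot': array([-0.   ,  0.231,  0.973, -0.001]), 'force': array([-0.247,  0.032, -0.438]), 'wrist_torque': array([0.035, 0.024, 0.047]), 'grip_force': np.float64(0.0), 'grip_width': np.float64(0.999)}
scene {'fx': 473.673, 'fy': 473.673, 'cx': 253.281, 'cy': 194.623, 'world_from_camera': [[0.869, 0.207, -0.448, -60.867], [-0.494, 0.357, -0.793, -1065.527], [-0.004, 0.911, 0.413, 573.23], [0.0, 0.0, 0.0, 1.0]]}
side {'fx': 375.631, 'fy': 375.631, 'cx': 259.786, 'cy': 182.282, 'world_from_camera': [[-0.992, 0.08, -0.098, 290.71], [-0.125, -0.498, 0.858, 789.459], [0.02, 0.864, 0.503, 677.056], [0.0, 0.0, 0.0, 1.0]]}
wrist {'fx': 309.266, 'fy': 309.266, 'cx': 257.018, 'cy': 189.445, 'T_tool_cam': [[0.001, 0.959, 0.283, 74.144], [1.0, -0.001, 0.0, -0.397], [0.0, 0.283, -0.959, -142.384], [0.0, 0.0, 0.0, 1.0]]}
```

View pics/scene.png

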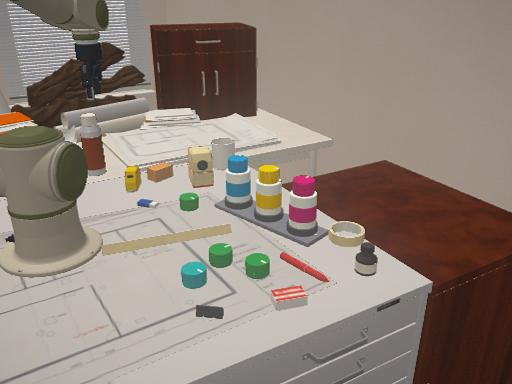

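View pics/side.png

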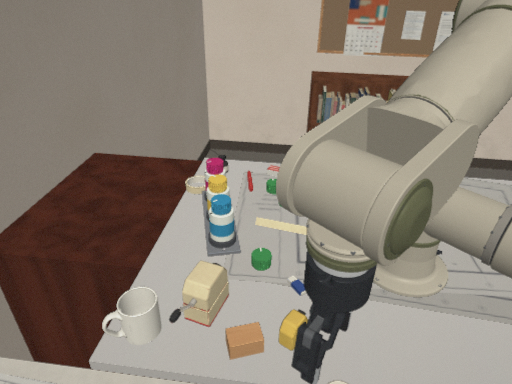

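The scene view shows the magenta canister nearest the camera, with its cap around (303,186). In the side view it is at (215,166). The green caps at (189,202), (221,255) and (257,265) and the turquoise one at (194,274) are decoys, because only the canister cap is magenta. Next I measure it and enlarge a crop to confirm.

```bash
cat > h.py <<'E'
import cv2,numpy as np
from rig import *
def ray(n,uv,T=None):
    m=camera_model(n)
    M=np.array(m["world_from_camera"]) if T is None else T
    d=M[:3,:3]@np.array([(uv[0]-m["cx"])/m["fx"],-(uv[1]-m["cy"])/m["fy"],-1])
    return M[:3,3],d/np.linalg.norm(d)
def plane(n,uv,z,T=None):
    o,d=ray(n,uv,T); return o+d*(z-o[2])/d[2]
def blobs(img,lo,hi,mn=30):
    h=cv2.cvtColor(img,cv2.COLOR_BGR2HSV); m=cv2.inRange(h,lo,hi)
    n,l,s,c=cv2.connectedComponentsWithStats(m)
    return [(s[i],c[i],l==i) for i in range(1,n) if s[i][4]>mn]
E
python3 - <<'E'
from h import *
a=cv2.imread("pics/scene.png");b=cv2.imread("pics/side.png")
for n,i in(("scene",a),("side",b)):
    for s,c,_ in blobs(i,(155,120,60),(176,255,255),15): print(n,s,c.round(1))
    for nm,lo,hi in(("yel",(20,150,100),(32,255,255)),("cyan",(95,120,80),(110,255,255))):
        for s,c,_ in blobs(i,lo,hi,60): print(n,nm,s,c.round(1))
A=cv2.resize(a[145:245,215:345],None,fx=4,fy=4,interpolation=2);B=cv2.resize(b[145:255,170:270],None,fx=3.64,fy=3.64,interpolation=2)
cv2.imwrite("pics/c1.png",np.hstack([cv2.resize(A,(430,400)),B[:400,:364]]))
E
```

```text
scene [292 175  23  22 419] [303.3 185.6]
scene [289 204  28  19 378] [302.  214.2]
scene yel [259 165  20  19 346] [268.3 174. ]
scene yel [125 166  15  25 299] [132. 178.]
scene yel [256 192  25  17 324] [267.9 201.1]
scene cyan [228 155  20  18 294] [236.8 163.6]
scene cyan [226 181  24  16 290] [237.7 189.3]
side [207 158  17  16 238] [214.9 165.3]
side yel [209 175  17  17 248] [217.2 183.2]
side yel [280 327  16  17  79] [287.1 335. ]
side cyan [211 195  20  20 325] [221.  204.2]
side cyan [210 221  24  15 245] [221.7 229.2]
```

View pics/c1.png

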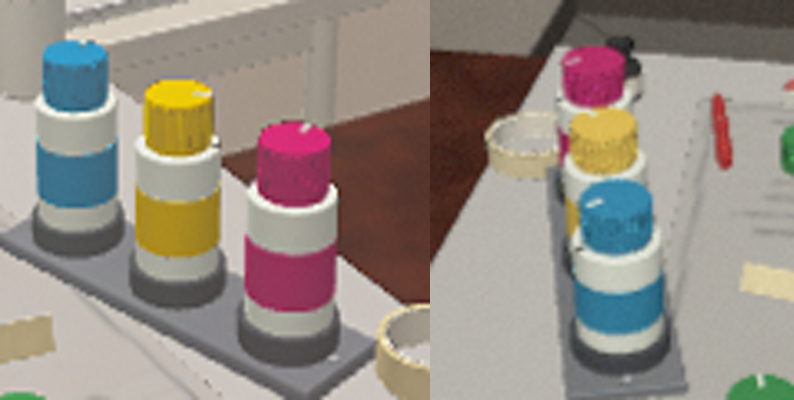

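The crop confirms it: the magenta cap with its white pointer sits on the magenta-banded canister at the near end of the rack (scene 303,186). The yellow and cyan look-alikes stand further back.

```bash
python3 - <<'E'
from h import *
def tri(p,q):
    o1,d1=ray("scene",p);o2,d2=ray("side",q)
    t=np.linalg.lstsq(np.c_[d1,-d2],o2-o1,rcond=None)[0]
    return (o1+d1*t[0]).round(1),(o2+d2*t[1]).round(1)
for nm,p,q in(("mag",(303.3,185.6),(214.9,165.3)),("yel",(268.3,174),(217.2,183.2)),("cy",(236.8,163.6),(221,204.2))):
    print(nm,tri(p,q),plane("scene",p,129).round(1),plane("side",q,129).round(1))
for nm,p in(("marker",(304,267)),("ink",(366,265)),("stap",(289,297)),("ring",(347,233))): print(nm,plane("scene",p,15).round(0))
s=sense();from scipy.spatial.transform import Rotation as R
print(R.from_quat(np.roll(s["ee_rot"],-1)).as_matrix().round(3))
E
```

```text
mag (array([ 549.3, -227.5,  129.4]), array([ 548.8, -227.4,  129. ])) [ 549.8 -226.7  129. ] [ 548.7 -227.3  129. ]
yel (array([ 517.1, -120.9,  128.4]), array([ 517.4, -121. ,  128.7])) [ 516.4 -122.1  129. ] [ 517.2 -120.4  129. ]
cy (array([483. , -15.7, 128.6]), array([483.4, -15.8, 128.8])) [482.5 -16.7 129. ] [483.4 -15.5 129. ]
marker [ 454. -373.   15.]
ink [ 574. -433.   15.]
stap [ 369. -445.   15.]
ring [ 631. -303.   15.]
[[-0.893  0.45  -0.001]
 [ 0.45   0.893 -0.001]
 [ 0.    -0.001 -1.   ]]
```

Cap centre is (549,-227), with its top at z = 146, and the 110 mm spacing matches. I'll traverse at z = 231, which is above everything on the way, then turn the wrist so joint 6 is centred.

```bash
for i in 1; do python3 -m crank '[[[-0.99,-0.8,0,0,0,0,85],[-0.99,-0.8,0,0,0,0,85],[-0.99,-0.8,0,0,0,0,85],[-0.99,-0.8,0,0,0,0,85],[-0.99,-0.8,0,0,0,0,85],[-0.99,-0.8,0,0,0,0,85],[-0.99,-0.8,0,0,0,0,85],[-0.99,-0.8,0,0,0,0,85]]]' 40; done
```

```text
time_s: 0.9
eef_pos: [341.3, 235.6, 231.1]
ee_rot: [-0.0, 0.231, 0.973, -0.0]
force: [0.8, 1.2, -0.2]
grip_width: 0.992
grip_force: 0.0
```

```bash
python3 -m crank '[[[-0.99,-0.8,0,0,0,0,85],[-0.99,-0.8,0,0,0,0,85],[-0.99,-0.8,0,0,0,0,85],[-0.99,-0.8,0,0,0,0,85],[-0.99,-0.8,0,0,0,0,85],[-0.99,-0.8,0,0,0,0,85],[-0.99,-0.8,0,0,0,0,85],[-0.99,-0.8,0,0,0,0,85]]]'
python3 -m crank '[[[-0.99,-0.8,0,0,0,0,85],[-0.99,-0.8,0,0,0,0,85],[-0.99,-0.8,0,0,0,0,85],[-0.99,-0.8,0,0,0,0,85],[-0.99,-0.8,0,0,0,0,85],[-0.99,-0.8,0,0,0,0,85],[-0.99,-0.8,0,0,0,0,85],[-0.9,-0.8,0,0,0,0,85]]]'
python3 -m crank '[[[0,0,0,0,0,1,85],[0,0,0,0,0,1,85],[0,0,0,0,0,1,85],[0,0,0,0,0,1,85],[0,0,0,0,0,1,85],[0,0,0,0,0,1,85],[0,0,0,0,0,1,85],[0,0,0,0,0,1,85]]]'
python3 -m crank '[[[0,0,0,0,0,1,85],[0,0,0,0,0,1,85],[0,0,0,0,0,0.7,85],[0,0,0,0,0,0,85],[0,0,0,0,0,0,85],[0,0,0,0,0,0,85],[0,0,0,0,0,0,85],[0,0,0,0,0,0,85]]]'
python3 - <<'E'
from h import *
from scipy.spatial.transform import Rotation as R
s=sense();T=np.eye(4);T[:3,:3]=R.from_quat(np.roll(s["ee_rot"],-1)).as_matrix();T[:3,3]=s["eef_pos"]
M=T@np.array(camera_model("wrist")["T_tool_cam"])
w=capture("wrist");cv2.imwrite("pics/w1.png",w)
print(s["time_s"],s["joints"].round(3),T.round(3))
for st,c,_ in blobs(w,(155,120,60),(176,255,255),100): print(st,c,plane("wrist",c,146,M).round(1),plane("wrist",c,140,M).round(1))
d=T[:3,:3].T@(np.array([549,-227,0])-T[:3,3]);print(d/25)
np.save("M.npy",M)
E
```

```text
time_s: 1.7
eef_pos: [446.1, 3.6, 231.1]
ee_rot: [-0.0, 0.231, 0.973, 0.0]
force: [0.3, 0.1, -0.3]
grip_width: 0.995
grip_force: 0.0
time_s: 2.5
eef_pos: [549.0, -227.3, 230.8]
ee_rot: [-0.0, 0.231, 0.973, 0.0]
force: [-0.3, 0.1, 0.2]
grip_width: 0.994
grip_force: 0.0
time_s: 3.3
eef_pos: [548.6, -226.0, 230.9]
ee_rot: [-0.0, 0.714, 0.7, -0.0]
force: [-0.8, 0.2, -0.3]
grip_width: 0.994
grip_force: 0.0
time_s: 4.1
eef_pos: [548.7, -226.1, 231.3]
ee_rot: [-0.0, 0.831, 0.557, -0.0]
force: [-0.2, 0.3, 0.4]
grip_width: 0.998
grip_force: 0.0
4.1 [-0.588  0.466  1.278  0.     1.398 -0.199] [[ 3.80000e-01  9.25000e-01 -0.00000e+00  5.48685e+02]
 [ 9.25000e-01 -3.80000e-01  0.00000e+00 -2.26102e+02]
 [ 0.00000e+00 -0.00000e+00 -1.00000e+00  2.31255e+02]
 [ 0.00000e+00  0.00000e+00  0.00000e+00  1.00000e+00]]
[229 139  58  20 250] [257.66  144.988] [ 561.7 -189.7  146. ] [ 561.4 -190.5  140. ]
[ 226  157   67   71 3542] [258.02456239 192.93732355] [ 548. -224.  146.] [ 547.3 -225.7  140. ]
[-0.02890666  0.02651266  9.25020329]
```

View pics/w1.png

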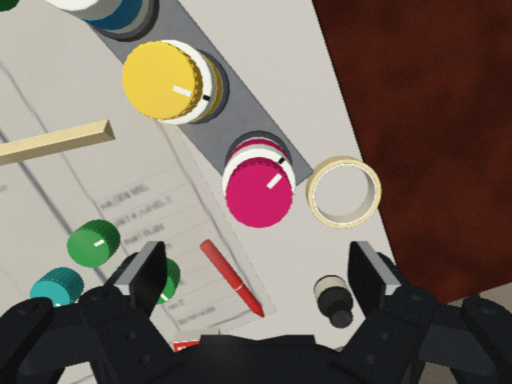

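The wrist view has the magenta cap's top centred at about (259,192), with its pointer to the upper right. It projects to (548,-224), which matches the current TCP position within about 2 mm. I'll descend to z ≈ 117 and close at 45 N.

```bash
python3 -m crank '[[[0,0,0.8,0,0,0,85],[0,0,0.8,0,0,0,85],[0,0,0.8,0,0,0,85],[0,0,0.8,0,0,0,85],[0,0,0.7,0,0,0,85],[0,0,0.5,0,0,0,85],[0,0,0.2,0,0,0,85],[0,0,0,0,0,0,85]]]' 45
python3 -m crank '[[[0,0,0,0,0,0,40],[0,0,0,0,0,0,40],[0,0,0,0,0,0,40],[0,0,0,0,0,0,40],[0,0,0,0,0,0,40],[0,0,0,0,0,0,40],[0,0,0,0,0,0,40],[0,0,0,0,0,0,40]]]' 45
python3 -c "
from rig import *
s=sense();print(s['wrist_torque'],s['grip_width']*85.4)"
```

```text
time_s: 4.95
eef_pos: [548.7, -226.1, 116.1]
ee_rot: [-0.0, 0.831, 0.557, -0.0]
force: [0.4, -0.3, 0.1]
grip_width: 0.995
grip_force: 0.0
time_s: 5.75
eef_pos: [549.2, -226.4, 117.4]
ee_rot: [0.001, 0.831, 0.557, 0.0]
force: [-0.3, -0.3, 6.5]
grip_width: 0.597
grip_force: 47.1
[ 0.06893197  0.04309092 -0.03171582] 51.0147504856007
```

Gripped at about 51 mm opening and 47 N. I'll ease the preload by about 1 mm and try anticlockwise first (tool −z) by 20°.

```bash
python3 -m crank '[[[0,0,-0.05,0,0,0,40],[0,0,0,0,0,-0.5,40],[0,0,0,0,0,-0.5,40],[0,0,0,0,0,-0.5,40],[0,0,0,0,0,-0.5,40],[0,0,0,0,0,-0.5,40],[0,0,0,0,0,0,40],[0,0,0,0,0,0,40]]]'
python3 -c "
from rig import *
s=sense();print(s['wrist_torque'],s['joints'][5],s['tau'][5])"
```

```text
time_s: 6.55
eef_pos: [548.7, -226.1, 117.5]
ee_rot: [-0.0, 0.722, 0.692, 0.0]
force: [-0.5, 1.0, 0.5]
grip_width: 0.598
grip_force: 47.0
[ 0.04757325 -0.01784784 -0.00820902] -0.5453319090580708 -0.07745130686089396
```

It turned 20° with almost no residual torque, so I'll continue anticlockwise and watch the torque.

```bash
python3 -m crank '[[[0,0,0,0,0,-0.5,40],[0,0,0,0,0,-0.5,40],[0,0,0,0,0,-0.5,40],[0,0,0,0,0,-0.5,40],[0,0,0,0,0,-0.5,40],[0,0,0,0,0,-0.5,40],[0,0,0,0,0,-0.5,40],[0,0,0,0,0,-0.5,40]]]'
python3 - <<'E'
from h import *
s=sense();print(s['wrist_torque'],s['joints'][5],s['tau'][5])
w=capture("wrist");cv2.imwrite("pics/w2.png",w)
E
```

```text
time_s: 7.35
eef_pos: [548.7, -226.2, 117.5]
ee_rot: [-0.0, 0.502, 0.865, -0.0]
force: [0.0, -0.6, -0.1]
grip_width: 0.598
grip_force: 46.9
[-0.02844174 -0.00521896 -0.01014519] -1.1068179135873284 0.9153851307928562
```

View pics/w2.png

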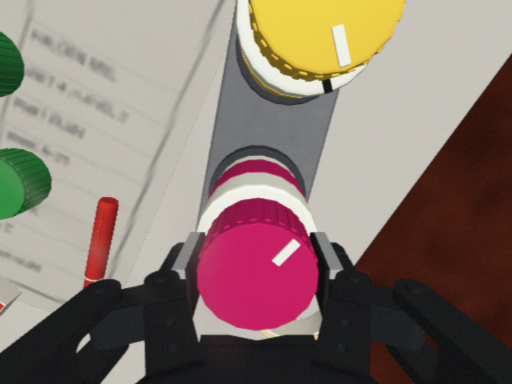

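The wrist view shows the pointer at (287,252), still about 40° up-right relative to the gripper as before the grasp. So the cap has turned about 52° with it and anticlockwise loosens it. I'll go on to 75°, settle, then lift.

```bash
python3 -m crank '[[[0,0,0,0,0,-0.5,40],[0,0,0,0,0,-0.5,40],[0,0,0,0,0,-0.5,40],[0,0,0,0,0,-0.5,40],[0,0,0,0,0,-0.5,40],[0,0,0,0,0,-0.4,40],[0,0,0,0,0,0,40],[0,0,0,0,0,0,40]]]'
python3 -m crank '[[[0,0,-0.1,0,0,0,40],[0,0,-0.1,0,0,0,40],[0,0,-0.1,0,0,0,40],[0,0,-0.1,0,0,0,40],[0,0,0,0,0,0,40],[0,0,0,0,0,0,40],[0,0,0,0,0,0,40],[0,0,0,0,0,0,40]]]'
python3 -c "
from rig import *
s=sense();print(s['wrist_torque'],s['joints'][5])"
```

```text
time_s: 8.2
eef_pos: [548.7, -226.0, 117.5]
ee_rot: [-0.0, 0.32, 0.947, 0.0]
force: [-0.2, -0.2, 0.4]
grip_width: 0.597
grip_force: 47.0
time_s: 9.0
eef_pos: [548.7, -226.1, 127.4]
ee_rot: [-0.0, 0.319, 0.948, 0.0]
force: [-0.6, -0.2, -0.4]
grip_width: 0.597
grip_force: 47.0
[ 0.03229843 -0.00303866  0.00140237] -1.510577748673327
```

It rose 10 mm with no resisting force, so the cap is free. I'll lift it another 70 mm.

```bash
python3 -m crank '[[[0,0,-0.3,0,0,0,40],[0,0,-0.5,0,0,0,40],[0,0,-0.5,0,0,0,40],[0,0,-0.5,0,0,0,40],[0,0,-0.5,0,0,0,40],[0,0,-0.4,0,0,0,40],[0,0,-0.1,0,0,0,40],[0,0,0,0,0,0,40]]]'
python3 -m crank '[[[0,0,0,0,0,0,40],[0,0,0,0,0,0,40],[0,0,0,0,0,0,40],[0,0,0,0,0,0,40],[0,0,0,0,0,0,40],[0,0,0,0,0,0,40],[0,0,0,0,0,0,40],[0,0,0,0,0,0,40]]]'
python3 - <<'E'
from h import *
w=capture("wrist");a=capture("scene");cv2.imwrite("pics/e.png",np.hstack([cv2.resize(w,(400,300)),cv2.resize(a[110:290,200:440],(400,300))]))
E
```

```text
time_s: 9.8
eef_pos: [548.8, -226.2, 197.8]
ee_rot: [0.0, 0.319, 0.948, -0.0]
force: [0.4, 0.4, -0.4]
grip_width: 0.597
grip_force: 47.0
time_s: 10.6
eef_pos: [548.7, -226.1, 197.5]
ee_rot: [-0.0, 0.318, 0.948, -0.0]
force: [0.8, 0.1, -0.9]
grip_width: 0.594
grip_force: 47.0
```

View pics/e.png

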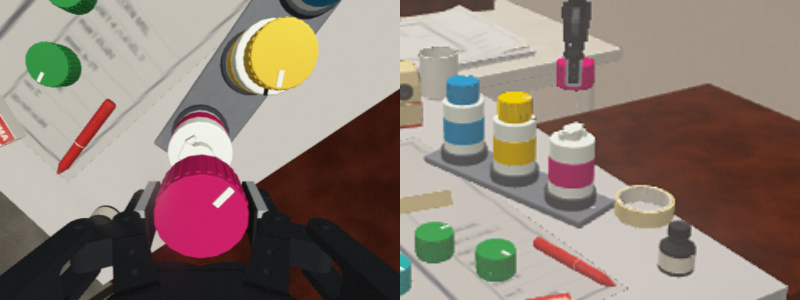

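The cap is held upright in the gripper (right panel, 575,72), well above the bare neck at (572,135). The marker, ink bottle and staples box look undisturbed.

```bash
python3 -c "
from rig import *
print(finish_job())"
```

```text
the job is handed in; nothing more can be done
None
```

The magenta cap loosened anticlockwise; I turned it about 75°, lifted it 80 mm straight off, and handed the job in at about 11 s with the cap held upright above the neck (no verdict was returned).

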